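# Fetch the brass rosette from behind the tins

## Robot

A 6-joint arm with a two-finger parallel gripper is mounted at the origin on the work surface. World frame = base frame: x ahead of the robot, y to its left, z up, the work surface at z = 0. Lengths are in mm, angles in rad, forces in N, time in s.
With the tool pointing down it reaches from about 275 to 825 mm from the base axis. Payload 4.9 kg.
Tool frame: the origin (TCP) lies on the centre line of the jaws, within the pads' length; the fingertips stand 22 mm ahead of it and the grasp point (between the pads) lies 3 mm ahead of it; z points along the fingers, y is the line along which they close (so a half turn about z gives the same grasp; the last joint's range is limited). The gripper opens to 85 mm and grips with 20 to 120 N. Pads are 22 mm wide; open, the fingers measure 114 mm over their backs; the gripper's body (76 mm by 85 mm) begins 54 mm behind the grasp point. The pads swing forward as they close: fully open they stand 13 mm farther back than shut.
Start: joints at [1.04, 0.326, -0.193, 1.052, 0, 1.437], TCP at [212.554, 507.286, 253.281] pointing down, gripper open.
Joint ranges: [-2.65, 2.65], [-0.97, 1.79], [-1.3, 1.35], [-1.93, 2.1], [-1.47, 1.37], [-3.14, 3.14]. Speed limits (rad/s): [2.57, 2.57, 3.14, 3.14, 3.14, 3.14].

## Interface

Orientations are given as a unit quaternion [w, x, y, z].
In Python, from workcell import bot gives the robot as it stands.
- The arm moves only by the tool arm_command, never from a script. Its argument "targets" is a list of rows, each a list of 7 numbers: the shift along the tool's x, y, z each as a share of 300 mm, from -1 to 1, then the turn, a rotation vector about the tool's x, y, z each as a share of 45 degrees, from -1 to 1, then the opening, from -1 (shut) to 1 (fully open). A call has exactly 8 rows; each row is the pose to reach, as a shift and turn from the pose commanded when the call began, along the tool's axes at that moment; what a row does not reach only later rows make up. A row lasts 1/8 s, in which the tool goes at most 62.5 mm and 10.7 degrees, less where a joint would pass 70% of its speed; a pose out of reach is approached as far as the arm can. A call with a number of a shift or a turn outside -1 to 1 is refused whole. A call with a gripper value outside its range is refused whole. The fingers move at their own pace and stop on an object; "grip_force" is the grip in N (left out, the last holds). Time passes only in rows, so rows that repeat a pose let the fingers close, or fill a call up. It gives the time, the measured TCP pose, the force, the opening and the grip force at its end, in the units of the state.
- bot.get_state(): the state, without advancing time (a new reading comes with each control period).
- bot.snapshot(name): name is "scene" or "side" or "wrist"; returns the picture (384x512x3 uint8, red, green, blue); there is no depth.
- bot.camera_params(name): a dict with "vfov" (degrees; the focal length in pixels is half the picture's height over the tangent of half this angle, whatever the lens; pixels are square), "cx", "cy" (the principal point, pixels), "pose" (4x4, takes a point from camera to world coordinates). Camera axes: x right, y up, looking along -z (the intrinsics and any distortion apply to the point x, -y, -z); pixel columns grow to the right and rows downward; lengths in mm; the calibration is good to about 2 mm. The wrist camera is an equidistant fisheye: a pixel r from the principal point sees the ray r / f radians off the axis. A picture is of the moment at which its call begins: read the wrist's pose just before it. camera_params takes no time and is no camera call; for the wrist camera it gives the pose at the moment of the call.
- bot.close_job(): hands the job in; it is judged then, once.
Trained networks look in the newest picture that a camera, given by its name, has taken for a name from the list of things; names that differ only in an ending like _2 or _b are one class to them, and where a whole thing is asked for, a point or a joint stands for the part that bears it (a point fixed in the world has none). Each returns a list of dicts, best first, with "score" (0 to 1); they miss things now and then, are a little off and sometimes report something else, mostly with a low value. They report only what shows in the picture. A call takes as long as a camera call.
- bot.silhouettes(target, camera): "region" (384x512 bool, what is visible of it) and "extent" ([left, top, width, height] in pixels, round what is visible of it).
The state is a dict: "clock": time; "joint_pos": joint angles; "joint_velocities": joint speeds; "effort": joint torques, N m; "tcp_pos": TCP position; "orientation": TCP orientation; "wrist_force": force on the tool from outside, world axes, zero at the start; "wrist_torque": the same for the moment, N m; "grip_width": opening from 0.0 (shut) to 1.0 (fully open); "grip_force": force on a finger pad.
Only numpy, scipy, OpenCV 4.12 (cv2) and the standard library are available. Lean on these libraries where they do the work, as an engineer would, in place of code of your own. Each camera call takes 0.05 s, during which the arm holds its last target. There are 200 camera calls.

## Task

The brass rosette for the lacquer panel is hemmed in by the round tin, the square tin and the white jar at the back of the plywood stand. First clear all three, kept upright, onto the empty wooden board; then lay the rosette, right way up and without dropping it, centred on the bare round spot of the black panel; then put the two tins and the jar each back where it stood on the stand. Leave the small dish and the sponge where they are.

Things in the scene. Friction and masses are not known exactly. Their poses are not given: they have to be found in the camera images.
- round_tin: Closed round aluminium tin with a paper band, upright cylinder, diameter 56, height 100, about 0.3 kg. It stands on stand at the start. Origin: centre of its underside; z up.
- square_tin: Closed square aluminium tin, 50 x 50 (sides along its x and y axes), body 80 high, with a black screw cap of diameter 28 on top (92 high in all), about 0.28 kg. It stands on stand at the start. Origin: centre of its underside; z up.
- jar: White plastic jar, upright cylinder of diameter 62 up to height 64, then a grey lid of diameter 58 up to height 80, about 0.25 kg. It stands on stand at the start. Origin: centre of its underside; z up.
- rosette: Round brass rosette: upright-sided disc of diameter 48, 18 high, with a small boss on top (28 high in all), about 0.2 kg. At the start it lies on stand, near the middle of its far edge, the tins and the jar close to its left, right and front (centres about 64 away). Origin: centre of its underside; z up.
- stand: Fixed plywood base, 12 thick, 170 (x) by 220 (y), with a wooden fence along its far (+x) edge, 62 high. Origin: on the table, 5 short of the base's centre in x; base top at z = 12; the fence's near face is at x = 78. The rosette starts near (35, 0), the others near (-29, 0), (35, 64) and (35, -64), in any order. It stands left, middle or right; its yaw varies.
- board: The side area: fixed plain wooden board, empty at the start, 160 (x) by 260 (y), 12 thick, no rim. Origin: centre of its underside, on the table; top at z = 12.
- panel: Fixed black lacquered panel with gilt edge and gilt flowers, 200 (x) by 220 (y), 18 thick, lying flat. The bare round spot, pale wood of diameter 58 in a thin gilt ring, flush, is at its centre. Origin: under the centre of the spot, on the table; top at z = 18.
- dish: Bystander: small white ceramic dish, diameter 40, height 16, on the stand near its front left corner, near (-52, 82) in the frame of stand. Loose. Origin: centre of its underside.
- sponge: Bystander: small white foam block 35 x 45 x 22, loose, on the panel near its front left corner, near (-72, 78) in the frame of panel. Origin: centre of its underside.

How it is judged (in metres and radians):
On the way, in this order (a step that is already met when the one before it is completed fails the run):
1. both tins and the jar stand upright on the wooden board, all at the same time (x of round_tin in the frame of board between -0.08 and 0.08 m and y of round_tin in the frame of board between -0.13 and 0.13 m and z of round_tin in the frame of board between 0.006 and 0.018 m and angle between each of round_tin, square_tin, jar's own z axis and vertical below 0.15 rad and x of square_tin in the frame of board between -0.08 and 0.08 m and y of square_tin in the frame of board between -0.13 and 0.13 m and z of square_tin in the frame of board between 0.006 and 0.018 m and x of jar in the frame of board between -0.08 and 0.08 m and y of jar in the frame of board between -0.13 and 0.13 m and z of jar in the frame of board between 0.006 and 0.018 m), for 0.2 s.
2. the rosette lies on the panel's round spot while the tins and the jar still stand on the board (all of step 1 and horizontal distance between rosette and panel below 0.012 m and z of rosette in the frame of panel between 0.012 and 0.023 m and angle between rosette's own z axis and vertical below 0.15 rad), for 0.2 s.
At the end, for the whole second after the job is handed in: The rosette lies flat on the panel with its centre within 12 mm of the centre of the bare spot; the round tin, the square tin and the jar stand upright on the stand, each within 15 mm of where it stood at the start (their yaw does not matter); all are at rest (horizontal distance between rosette and panel below 0.012 m and z of rosette in the frame of panel between 0.012 and 0.023 m and angle between rosette's own z axis and vertical below 0.15 rad and distance of each of round_tin, square_tin, jar from where it was at the start of the episode below 0.015 m and angle between each of round_tin, square_tin, jar's own z axis and vertical below 0.1 rad and linear speed of each of round_tin, square_tin, jar, rosette below 0.02 m/s); the robot touches nothing.
It fails at once if a tin or the jar is tipped by more than about 30 degrees (angle between any of round_tin, square_tin, jar's own z axis and vertical above 0.52 rad).
It fails at once if the rosette is dropped on the panel (arrives faster than 0.7 m/s, a fall of some 25 mm) (horizontal distance between rosette and panel below 0.09 m and z of rosette in the frame of panel below 0.034 m and linear speed of rosette above 0.7 m/s).
It fails at once if the dish or the sponge is shifted by more than 25 mm (distance of any of dish, sponge from where it was at the start of the episode above 0.025 m).
It also fails if it takes over 144 s, if anything falls off the work surface, if the arm or the gripper's body presses on something with over 40 N, if the wrist force passes 120 N, or if a joint passes its speed limit or range.

## Working session

There is one attempt and no reset: what is moved stays moved. The work goes in short steps, Python scripts to look and compute and a tool call to move; the robot and the scene stay as the last step left them, time stands still between calls to the robot, and variables do not carry over. Pictures are saved under pics/ and viewed, at most 14 in all, crops included, and the job is handed in when it is done.

Besides the shell and the picture viewer there is one more tool, called after "Call:" by a JSON object that holds its "fn" and its "kwargs", one argument or row to a line. arm_command: Moves the arm, as the interface text tells. Shift numbers are shares of 300 mm and turn numbers shares of 45 degrees, none past 1 either way. Its arguments: {"type":"object","properties":{"targets":{"type":"array"},"grip_force":{"type":"number"}},"required":["targets"]}

```bash
mkdir -p pics; ls; python3 - <<'E'
from workcell import bot
import cv2,numpy as np
s=bot.get_state();print({k:np.round(v,3) for k,v in s.items()})
for n in ["scene","side","wrist"]:
    p=bot.camera_params(n);print(n,p["vfov"],p["cx"],p["cy"],np.round(p["pose"],3).tolist(),[k for k in p])
a=bot.snapshot("scene");b=bot.snapshot("side");c=bot.snapshot("wrist")
cv2.imwrite("pics/a.png",cv2.cvtColor(a,4));cv2.imwrite("pics/b.png",cv2.cvtColor(b,4));cv2.imwrite("pics/c.png",cv2.cvtColor(c,4))
E
```

```text
pics
{'clock': np.float64(0.0), 'joint_pos': array([ 1.04 ,  0.327, -0.194,  1.052,  0.   ,  1.437]), 'joint_velocities': array([-0.001, -0.001, -0.   ,  0.001,  0.   , -0.   ]), 'effort': array([ 1.0000e-03, -4.4340e+01,  2.6244e+01,  1.5000e-02, -0.0000e+00,
        0.0000e+00]), 'tcp_pos': array([212.254, 506.796, 252.49 ]), 'orientation': array([-0.   ,  0.197,  0.98 , -0.001]), 'wrist_force': array([0.198, 0.07 , 0.184]), 'wrist_torque': array([ 0.03 , -0.048,  0.029]), 'grip_force': np.float64(0.0), 'grip_width': np.float64(0.999)}
scene 57.786415676565404 257.16014145830275 191.66315764227141 [[0.146, -0.613, 0.777, 1197.723], [0.989, 0.097, -0.109, -111.72], [-0.009, 0.784, 0.62, 622.46], [0.0, 0.0, 0.0, 1.0]] ['vfov', 'cx', 'cy', 'pose']
side 48.70065009874284 252.56843204982005 186.12183995343355 [[0.847, 0.398, -0.353, 95.847], [-0.532, 0.635, -0.561, -672.9], [0.001, 0.663, 0.749, 915.6], [0.0, 0.0, 0.0, 1.0]] ['vfov', 'cx', 'cy', 'pose']
wrist 65.70646984690485 255.98514064307122 189.6498067853955 [[0.385, -0.883, -0.268, 144.778], [0.923, 0.368, 0.114, 534.977], [-0.002, -0.291, 0.957, 373.867], [0.0, 0.0, 0.0, 1.0]] ['vfov', 'cx', 'cy', 'pose']
```

View pics/a.png

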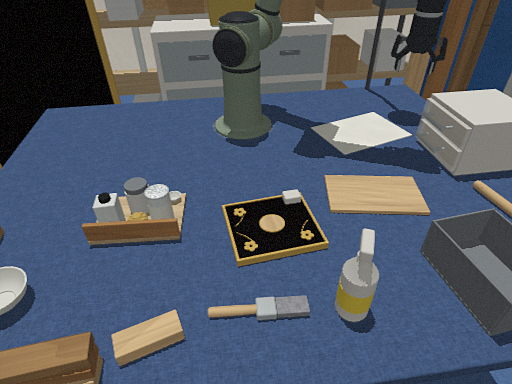

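View pics/b.png

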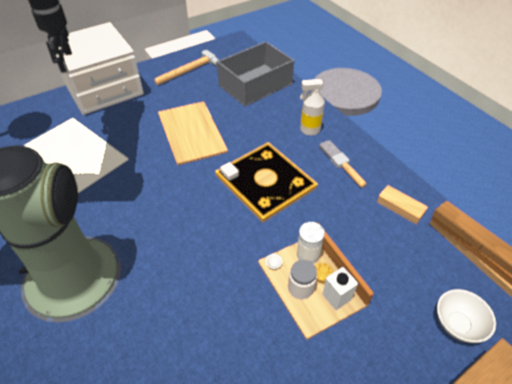

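Scene view: stand at left (~(135,220)) with the round tin (158,203), jar (137,192), square tin (107,208); panel spot (272,223), board (375,195). Side view shows all of it clearly too: jar (303,280), square tin (340,290), round tin (311,242), rosette (324,271), spot (266,177).

```bash
cat > h.py <<'E'
import numpy as np, cv2
from scipy.optimize import minimize
from workcell import bot
def proj(P,p,fish=False):
    P=np.atleast_2d(P).astype(float); M=np.linalg.inv(p["pose"])
    q=P@M[:3,:3].T+M[:3,3]; q=q*[1,-1,-1]
    f=192/np.tan(np.radians(p["vfov"]/2))
    if fish:
        r=np.hypot(q[:,0],q[:,1])+1e-9; k=f*np.arctan2(r,q[:,2])/r
        return np.c_[p["cx"]+k*q[:,0],p["cy"]+k*q[:,1]]
    return np.c_[p["cx"]+f*q[:,0]/q[:,2],p["cy"]+f*q[:,1]/q[:,2]]
def ray(uv,p,fish=False):
    f=192/np.tan(np.radians(p["vfov"]/2)); d=np.array([uv[0]-p["cx"],uv[1]-p["cy"]])/f
    if fish:
        r=np.hypot(*d)+1e-9; v=np.array([*(d/r*np.sin(r)),np.cos(r)])
    else: v=np.array([*d,1.])
    v=p["pose"][:3,:3]@(v*[1,-1,-1]); return p["pose"][:3,3],v/np.linalg.norm(v)
def onplane(uv,p,z,fish=False):
    o,v=ray(uv,p,fish); return o+v*(z-o[2])/v[2]
t=np.linspace(0,2*np.pi,40,endpoint=False)
def cyl(d,z0,z1): return np.vstack([np.c_[d/2*np.cos(t),d/2*np.sin(t),0*t+z] for z in (z0,z1)])
def box(a,b,z0,z1): return np.array([[x*a/2,y*b/2,z] for z in(z0,z1) for x,y in((-1,-1),(1,-1),(1,1),(-1,1))])
off=lambda P,x,y:P+np.array([x,y,0])
MODEL=dict(round_tin=[cyl(56,0,100)],square_tin=[box(50,50,0,80),cyl(28,80,92)],jar=[cyl(62,0,64),cyl(58,64,80)],
 rosette=[cyl(48,0,18)],stand=[off(box(170,220,0,12),5,0),off(box(12,220,0,62),84,0)],board=[box(160,260,0,12)],panel=[box(200,220,0,18)],
 dish=[cyl(40,0,16)],sponge=[box(35,45,0,22)],spot=[cyl(58,18,18)])
def place(P,x,y,z,a):
    c,s=np.cos(a),np.sin(a); return P@np.array([[c,s,0],[-s,c,0],[0,0,1]])+[x,y,z]
S=4
def mask(name,pose,p,fish):
    m=np.zeros((384*S,512*S),np.uint8)
    for P in MODEL[name]:
        uv=proj(place(P,*pose),p,fish); h=cv2.convexHull(((uv+.5)*S-.5).astype(np.float32))
        cv2.fillConvexPoly(m,np.round(h*16).astype(np.int32),1,shift=4)
    return m
def fit(name,views,x0,free=(0,1,2,3)):
    """views: list of (region, params, fish)"""
    R=[cv2.resize(r.astype(np.uint8),None,fx=S,fy=S,interpolation=0) for r,_,_ in views]
    x0=np.array(x0,float); free=list(free)
    def full(v): x=x0.copy(); x[free]=v*np.array([1,1,1,.02])[free]; return x
    def c(v):
        k=0
        for (r,p,f),A in zip(views,R):
            m=mask(name,full(v),p,f); k+=1-(m&A).sum()/max((m|A).sum(),1)
        return k/len(views)
    v0=x0[free]/np.array([1,1,1,.02])[free]; b=None
    for sc in (12,3):
        sim=np.vstack([v0]+[v0+sc*e for e in np.eye(len(v0))]); b=minimize(c,v0,method="Nelder-Mead",options=dict(initial_simplex=sim,xatol=.05,fatol=1e-5,maxiter=250)); v0=b.x
    return full(b.x),b.fun
E
cat > m1.py <<'E'
from h import *
import pickle
ps={n:bot.camera_params(n) for n in("scene","side")}
out={}
for n in ["board","panel","stand","round_tin","square_tin","jar","rosette","dish","sponge"]:
    V=[]
    for c in("side","scene"):
        d=bot.silhouettes(n,c)
        if d: V.append((d[0]["region"],ps[c],False)); print(n,c,round(d[0]["score"],2),d[0]["extent"],d[0]["region"].sum(),len(d))
    out[n]=V
pickle.dump(out,open("sil.pkl","wb"))
for n,V in out.items():
    if not V: continue
    m=np.argwhere(V[0][0]).mean(0)[::-1]; x,y,_=onplane(m,V[0][1],20)
    best=min((fit(n,V[:1] if n=="rosette" else V,[x,y,12 if n not in("board","panel","stand") else 0,a],(0,1,3) if n in("board","panel","stand","sponge","square_tin") else (0,1)) for a in((-.5,-.2,.2,.5) if n in("board","panel","stand") else (0,))),key=lambda b:b[1])
    print(n,np.round(best[0],2),round(best[1],3))
E
python3 m1.py
```

```text
board side 0.94 [159.9, 101.6, 66.1, 62.3] 2710 2
board scene 0.85 [324.7, 173.8, 107.2, 42.0] 3629 2
panel side 0.66 [217.7, 145.8, 99.9, 76.2] 4228 2
panel scene 0.6 [223.4, 194.8, 104.2, 72.0] 5246 1
stand side 0.74 [259.7, 233.8, 115.7, 104.1] 4096 1
stand scene 0.84 [80.7, 198.9, 103.1, 45.0] 2470 1
round_tin side 0.97 [299.1, 221.8, 22.6, 42.2] 852 2
round_tin scene 0.58 [143.3, 185.1, 31.1, 32.0] 856 2
square_tin side 0.65 [323.7, 270.0, 31.9, 39.2] 1043 2
square_tin scene 0.82 [89.1, 188.2, 38.1, 35.9] 751 1
jar side 0.58 [287.7, 260.2, 28.3, 36.7] 883 1
jar scene 0.62 [123.2, 178.2, 25.8, 34.1] 779 1
rosette side 0.81 [314.8, 261.2, 24.5, 22.1] 279 3
dish side 0.54 [263.5, 255.0, 16.8, 17.4] 179 1
dish scene 0.59 [168.3, 191.5, 14.4, 9.7] 93 1
sponge side 0.72 [225.0, 164.2, 14.7, 14.7] 177 1
sponge scene 0.69 [284.2, 189.5, 16.3, 14.7] 221 1
board [ 4.8336e+02  3.1862e+02  0.0000e+00 -2.0000e-01] 0.045
panel [5.6928e+02 1.1560e+01 0.0000e+00 1.1000e-01] 0.067
stand [ 4.7583e+02 -3.2386e+02  0.0000e+00 -7.0000e-02] 0.434
round_tin [ 517.14 -260.57   12.      0.  ] 0.186
square_tin [ 5.0268e+02 -3.8863e+02  1.2000e+01  3.0000e-02] 0.176
jar [ 446.86 -324.96   12.      0.  ] 0.141
rosette [ 512.83 -324.12   12.      0.  ] 0.256
dish [ 430.95 -236.85   12.      0.  ] 0.379
sponge [ 4.8771e+02  8.1590e+01  1.2000e+01 -1.0000e-01] 0.245
```

View pics/c.png

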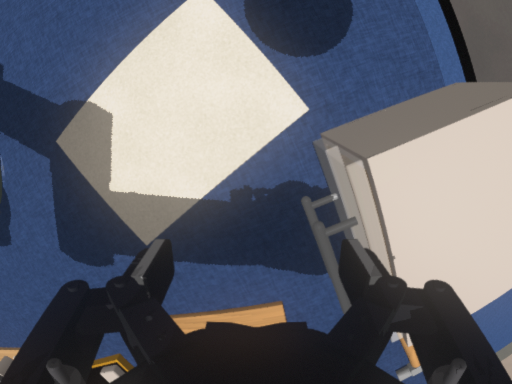

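The wrist view shows only a paper and drawers. The fits agree with the text (rosette 64 from its neighbours), so I'll move over the panel and then the stand, and look from close by.

```bash
cat > go.py <<'E'
import sys,numpy as np
from workcell import bot
from scipy.spatial.transform import Rotation as R
def plan(*wps):
    """each wp: x y z azimuth(deg of tool y); prints shares from current pose"""
    s=bot.get_state(); w,x,y,z=s["orientation"]; r=R.from_quat([x,y,z,w]); p=np.array(s["tcp_pos"])
    print("t",round(float(s["clock"]),2),"p",np.round(p,1),"az",round(np.degrees(np.arctan2(*r.as_matrix()[1::-1,1])),2))
    for X,Y,Z,A in wps:
        a=np.radians(A); yt=np.array([np.cos(a),np.sin(a),0]); zt=np.array([0,0,-1.]); T=np.c_[np.cross(yt,zt),yt,zt]
        print(np.round(r.inv().apply(np.array([X,Y,Z])-p)/300,3).tolist(),np.round(np.degrees((r.inv()*R.from_matrix(T)).as_rotvec())/45,3).tolist())
if __name__=="__main__":
    a=list(map(float,sys.argv[1:])); plan(*[a[i:i+4] for i in range(0,len(a),4)])
E
python3 go.py 320 275 300 86  500 15 300 86
```

```text
t 1.05 p [212.6 507.3 253.3] az 67.27
[-0.629, -0.576, -0.156] [0.0, 0.0, -0.416]
[-1.518, -1.143, -0.156] [0.0, 0.0, -0.416]
```

Call:
{"fn": "arm_command", "kwargs": {
  "targets": [
    [-0.13,-0.12,-0.05,0,0,-0.1,1],
    [-0.25,-0.23,-0.1,0,0,-0.2,1],
    [-0.38,-0.35,-0.156,0,0,-0.3,1],
    [-0.5,-0.46,-0.156,0,0,-0.416,1],
    [-0.63,-0.576,-0.156,0,0,-0.416,1],
    [-0.63,-0.576,-0.156,0,0,-0.416,1],
    [-0.63,-0.576,-0.156,0,0,-0.416,1],
    [-0.63,-0.576,-0.156,0,0,-0.416,1]
  ]
}}

```text
clock: 2.05
tcp_pos: [319.7, 275.7, 300.1]
orientation: [-0.0, 0.034, 0.999, 0.0]
wrist_force: [0.4, -0.1, 0.9]
grip_width: 1.001
grip_force: 0.0
```

Call:
{"fn": "arm_command", "kwargs": {
  "targets": [
    [-0.11,-0.14,0,0,0,0,1],
    [-0.22,-0.27,0,0,0,0,1],
    [-0.33,-0.41,0,0,0,0,1],
    [-0.44,-0.55,0,0,0,0,1],
    [-0.55,-0.68,0,0,0,0,1],
    [-0.66,-0.82,0,0,0,0,1],
    [-0.66,-0.82,0,0,0,0,1],
    [-0.66,-0.82,0,0,0,0,1]
  ]
}}

```text
clock: 3.05
tcp_pos: [500.0, 16.7, 299.6]
orientation: [-0.001, 0.034, 0.999, 0.0]
wrist_force: [0.3, 1.3, -0.8]
grip_width: 1.0
grip_force: 0.0
```

```bash
python3 - <<'E'
from h import *
p=bot.camera_params("wrist"); a=bot.snapshot("wrist"); cv2.imwrite("pics/d.png",cv2.cvtColor(a,4)); np.save("d.npy",a)
import pickle;pickle.dump(p,open("d.pkl","wb"))
for n in("panel","sponge"):
    for d in bot.silhouettes(n,"wrist")[:1]: print(n,d["score"],d["extent"])
print(proj([569,11.6,18],p,True))
E
python3 go.py 480 -140 300 86 460 -324 280 86
```

```text
panel 0.56 [163.8, 118.8, 169.9, 153.7]
sponge 0.71 [283.1, 131.9, 31.8, 27.7]
[[256.0169364  203.27141759]]
t 3.2 p [499.8  17.1 300.1] az 86.13
[0.03, -0.527, 0.0] [0.0, -0.0, 0.003]
[0.055, -1.143, 0.067] [0.0, -0.0, 0.003]
```

View pics/d.png

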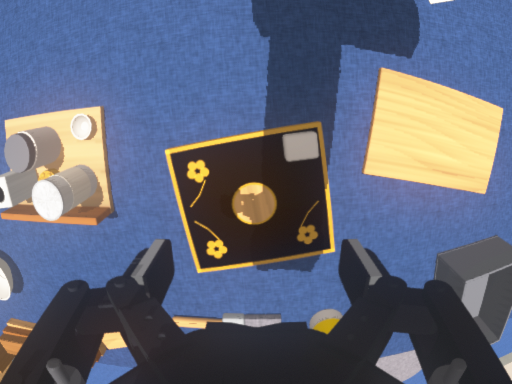

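Panel centred; spot at about (255,203), matching the projection of my estimate (256,203). Board at right, stand at left. On to the stand.

Call:
{"fn": "arm_command", "kwargs": {
  "targets": [
    [0.01,-0.18,0,0,0,0,1],
    [0.01,-0.37,0,0,0,0,1],
    [0.02,-0.55,0,0,0,0,1],
    [0.03,-0.74,0,0,0,0,1],
    [0.05,-0.92,0,0,0,0,1],
    [0.05,-1,0,0,0,0,1],
    [0.05,-1,0.03,0,0,0,1],
    [0.05,-1,0.067,0,0,0,1]
  ]
}}

```text
clock: 4.2
tcp_pos: [464.7, -280.9, 279.3]
orientation: [-0.0, 0.034, 0.999, 0.0]
wrist_force: [0.4, -0.1, -0.2]
grip_width: 1.001
grip_force: 0.0
```

Call:
{"fn": "arm_command", "kwargs": {
  "targets": [
    [0,-0.14,0,0,0,0,1],
    [0,-0.14,0,0,0,0,1],
    [0,-0.14,0,0,0,0,1],
    [0,-0.14,0,0,0,0,1],
    [0,-0.14,0,0,0,0,1],
    [0,-0.14,0,0,0,0,1],
    [0,-0.14,0,0,0,0,1],
    [0,-0.14,0,0,0,0,1]
  ]
}}

```text
clock: 5.2
tcp_pos: [461.4, -324.5, 280.0]
orientation: [-0.0, 0.035, 0.999, 0.0]
wrist_force: [0.9, -0.2, -0.1]
grip_width: 1.002
grip_force: 0.0
```

```bash
cat > m2.py <<'E'
from h import *
import pickle
old=pickle.load(open("sil.pkl","rb"))
p=bot.camera_params("wrist"); a=bot.snapshot("wrist"); cv2.imwrite("pics/e.png",cv2.cvtColor(a,4))
init=dict(round_tin=[517,-260.6,12,-.07],square_tin=[502.7,-388.6,12,.03],jar=[447,-325,12,0],rosette=[513,-324,12,0],dish=[431,-237,12,0],stand=[476,-323.9,0,-.07])
for n,x0 in init.items():
    d=bot.silhouettes(n,"wrist")
    if not d: print(n,"none"); continue
    print(n,round(d[0]["score"],2),d[0]["extent"])
    W=[(d[0]["region"],p,True)]
    fr=(0,1,3) if n in("stand","square_tin") else (0,1)
    b=fit(n,W,x0,fr); print("  wrist",np.round(b[0],2),round(b[1],3))
    if n!="stand":
        b=fit(n,W+old[n][:1],x0,fr+(2,)); print("  w+side, z free",np.round(b[0],2),round(b[1],3))
E
python3 m2.py
```

```text
round_tin none
square_tin 0.83 [177.0, 169.0, 54.9, 65.3]
  wrist [ 5.0405e+02 -3.8972e+02  1.2000e+01  1.0000e-02] 0.032
  w+side, z free [ 5.0385e+02 -3.8979e+02  1.0890e+01  3.0000e-02] 0.039
jar 0.58 [223.8, 121.4, 59.3, 62.1]
  wrist [ 447.5  -326.33   12.      0.  ] 0.072
  w+side, z free [ 448.86 -325.9     5.36    0.  ] 0.072
rosette 0.9 [238.9, 182.8, 34.2, 35.4]
  wrist [ 513.55 -327.23   12.      0.  ] 0.14
  w+side, z free [ 512.21 -326.62   14.91    0.  ] 0.212
dish 0.63 [306.4, 115.7, 25.8, 31.2]
  wrist [ 429.18 -240.06   12.      0.  ] 0.163
  w+side, z free [ 431.55 -236.51    3.12    0.  ] 0.199
stand 0.76 [172.9, 106.8, 169.4, 140.8]
  wrist [ 4.7508e+02 -3.2518e+02  0.0000e+00 -6.0000e-02] 0.465
```

View pics/e.png

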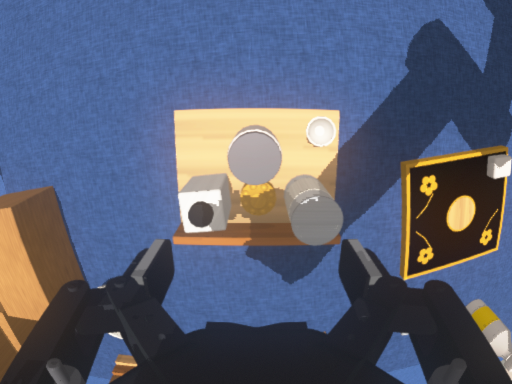

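The view shows all clearly: jar (254,157), square tin (205,205), rosette (258,199), round tin's top (314,218). The network missed the round tin, so I'll check its top centre by hand, and work out the approach to the jar/tins.

```bash
python3 - <<'E'
from h import *
a=cv2.imread("pics/e.png"); p=bot.camera_params("wrist")
for q in [(314.5,218)]: print(onplane(q,p,112,True))
print("pred top",proj([[517,-260.6,112]],p,True), proj(place(MODEL["round_tin"][0],517,-260.6,12,0),p,True)[40:].min(0),proj(place(MODEL["round_tin"][0],517,-260.6,12,0),p,True)[40:].max(0))
v=a.copy()
for n,q in dict(round_tin=(517,-260.6,12,0),square_tin=(504,-389.5,12,.02),jar=(447.5,-326,12,0),rosette=(513,-326,12,0)).items():
    for P in MODEL[n]: cv2.polylines(v,[cv2.convexHull(np.int32(np.round(proj(place(P,*q),p,True))))],True,(0,0,255),1)
    
for P in MODEL["round_tin"]: cv2.polylines(v,[np.int32(np.round(proj(place(P[40:],517,-260.6,12,0),p,True)))],True,(0,255,0),1)
cv2.imwrite("pics/f.png",cv2.resize(v[80:270,150:380],None,fx=3,fy=3,interpolation=0))
E
python3 go.py 517 -262 160 86 517 -262 87 86
```

```text
[ 511.75996545 -266.16574725  112.        ]
pred top [[319.55263287 222.09825864]] [293.81391571 197.4244806 ] [344.47113168 245.18738261]
t 5.55 p [ 461.5 -324.5  280. ] az 85.98
[-0.17, 0.221, 0.4] [0.0, -0.0, -0.0]
[-0.17, 0.221, 0.643] [0.0, -0.0, -0.0]
```

View pics/f.png

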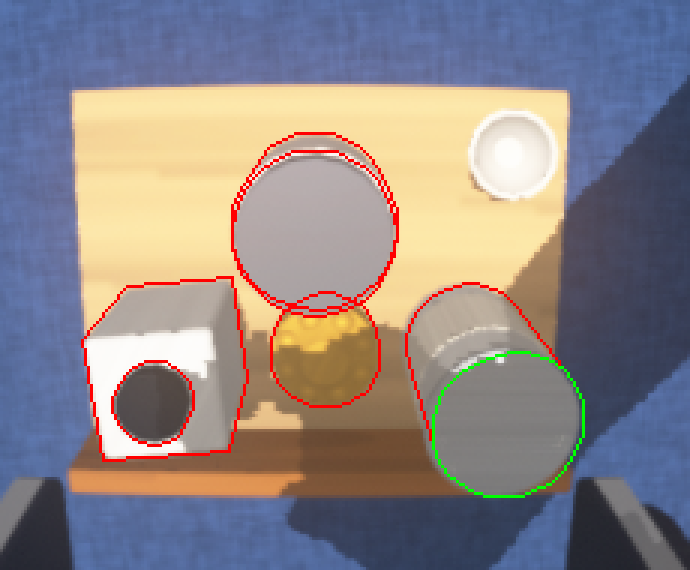

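The overlays fit well; the round tin is about 2 mm nearer to the rosette (≈(516,-262)). Grasp the round tin first, high on it.

Call:
{"fn": "arm_command", "kwargs": {
  "targets": [
    [-0.08,0.11,0.05,0,0,0,1],
    [-0.167,0.219,0.15,0,0,0,1],
    [-0.167,0.219,0.3,0,0,0,1],
    [-0.167,0.219,0.45,0,0,0,1],
    [-0.167,0.219,0.55,0,0,0,1],
    [-0.167,0.219,0.64,0,0,0,1],
    [-0.167,0.219,0.64,0,0,0,1],
    [-0.167,0.219,0.64,0,0,0,1]
  ],
  "grip_force": 50
}}

```text
clock: 6.55
tcp_pos: [516.6, -262.9, 88.9]
orientation: [0.001, 0.035, 0.999, -0.0]
wrist_force: [0.9, 0.9, 0.9]
grip_width: 1.0
grip_force: 0.0
```

Call:
{"fn": "arm_command", "kwargs": {
  "targets": [
    [0,0,0,0,0,0,-1],
    [0,0,0,0,0,0,-1],
    [0,0,0,0,0,0,-1],
    [0,0,0,0,0,0,-1],
    [0,0,0,0,0,0,-1],
    [0,0,0,0,0,0,-1],
    [0,0,0,0,0,0,-1],
    [0,0,0,0,0,0,-1]
  ]
}}

```text
clock: 7.55
tcp_pos: [517.0, -263.0, 89.5]
orientation: [0.001, 0.035, 0.999, -0.001]
wrist_force: [-0.0, 0.2, 5.5]
grip_width: 0.645
grip_force: 53.2
```

```bash
python3 go.py 516 -262 220 86; python3 -c "
import numpy as np
a=-.2
for y in(-85,0,85): print(np.round([483.4-np.sin(a)*y,318.6+np.cos(a)*y],1))"
```

```text
t 7.55 p [ 517.  -263.    89.5] az 85.99
[0.002, 0.003, -0.435] [-0.002, 0.003, -0.0]
[466.5 235.3]
[483.4 318.6]
[500.3 401.9]
```

Call:
{"fn": "arm_command", "kwargs": {
  "targets": [
    [0,0,-0.18,0,0,0,-1],
    [0,0.1,-0.33,0,0,0,-1],
    [0.01,0.28,-0.4,0,0,0,-1],
    [0.02,0.46,-0.4,0,0,0,-1],
    [0.03,0.64,-0.4,0,0,0,-1],
    [0.03,0.82,-0.4,0,0,0,-1],
    [0.04,1,-0.4,0,0,0,-1],
    [0.04,1,-0.4,0,0,0,-1]
  ]
}}

```text
clock: 8.55
tcp_pos: [524.0, 41.2, 207.7]
orientation: [-0.001, 0.032, 0.999, 0.0]
wrist_force: [-0.1, 0.5, -2.4]
grip_width: 0.642
grip_force: 55.4
```

Call:
{"fn": "arm_command", "kwargs": {
  "targets": [
    [0.01,0.18,0,0,0,0,-1],
    [0.01,0.36,0,0,0,0,-1],
    [0.02,0.54,0,0,0,0,-1],
    [0.03,0.72,0,0,0,0,-1],
    [0.03,0.88,0,0,0,0,-1],
    [0.04,1,0,0,0,0,-1],
    [0.04,1,0,0,0,0,-1],
    [0.04,1,0,0,0,0,-1]
  ]
}}

```text
clock: 9.55
tcp_pos: [534.0, 336.5, 207.3]
orientation: [-0.001, 0.035, 0.999, -0.001]
wrist_force: [-0.6, 0.0, -3.8]
grip_width: 0.642
grip_force: 56.1
```

```bash
python3 go.py 534.6 395 90.5 86; python3 - <<'E'
from h import *
p=bot.camera_params("wrist"); a=bot.snapshot("wrist"); cv2.imwrite("pics/g.png",cv2.cvtColor(a,4))
d=bot.silhouettes("board","wrist")
if d: print(d[0]["score"],fit("board",[(d[0]["region"],p,True)],[483.4,318.6,0,-.2],(0,1,3)))
E
```

```text
t 9.55 p [534.  336.5 207.3] az 85.94
[0.011, 0.195, 0.389] [-0.002, -0.001, -0.001]
0.58 (array([ 4.79021382e+02,  3.16036053e+02,  0.00000000e+00, -1.88719563e-01]), np.float64(0.08639315000673387))
```

Call:
{"fn": "arm_command", "kwargs": {
  "targets": [
    [0.01,0.1,0.05,0,0,0,-1],
    [0.01,0.195,0.15,0,0,0,-1],
    [0.01,0.195,0.3,0,0,0,-1],
    [0.01,0.195,0.36,0,0,0,-1],
    [0.01,0.195,0.387,0,0,0,-1],
    [0.01,0.195,0.389,0,0,0,-1],
    [0.01,0.195,0.389,0,0,0,-1],
    [0.01,0.195,0.389,0,0,0,-1]
  ]
}}

```text
clock: 10.65
tcp_pos: [536.0, 396.7, 92.7]
orientation: [0.001, 0.035, 0.999, 0.001]
wrist_force: [-0.5, 0.7, -3.4]
grip_width: 0.64
grip_force: 56.1
```

Call:
{"fn": "arm_command", "kwargs": {
  "targets": [
    [0,0,0,0,0,0,1],
    [0,0,0,0,0,0,1],
    [0,0,0,0,0,0,1],
    [0,0,0,0,0,0,1],
    [0,0,-0.1,0,0,0,1],
    [0,0,-0.25,0,0,0,1],
    [0,0,-0.4,0,0,0,1],
    [0,0,-0.4,0,0,0,1]
  ]
}}

```text
clock: 11.65
tcp_pos: [537.5, 397.7, 216.1]
orientation: [0.004, 0.035, 0.999, 0.002]
wrist_force: [0.5, 0.5, -0.8]
grip_width: 0.998
grip_force: 0.0
```

Call:
{"fn": "arm_command", "kwargs": {
  "targets": [
    [0.02,-0.18,0,0,0,0,1],
    [0.03,-0.36,0,0,0,0,1],
    [0.04,-0.54,0,0,0,0,1],
    [0.05,-0.72,0,0,0,0,1],
    [0.05,-0.88,0,0,0,0,1],
    [0.05,-1,0,0,0,0,1],
    [0.05,-1,0,0,0,0,1],
    [0.05,-1,0,0,0,0,1]
  ]
}}

```text
clock: 12.65
tcp_pos: [499.1, 98.3, 210.8]
orientation: [-0.0, 0.035, 0.999, 0.0]
wrist_force: [-0.8, -0.6, 0.4]
grip_width: 1.004
grip_force: 0.0
```

Call:
{"fn": "arm_command", "kwargs": {
  "targets": [
    [0.02,-0.18,0,0,0,0,1],
    [0.03,-0.36,0,0,0,0,1],
    [0.04,-0.54,0,0,0,0,1],
    [0.05,-0.72,0,0,0,0,1],
    [0.05,-0.88,0,0,0,0,1],
    [0.05,-1,0,0,0,0,1],
    [0.05,-1,0,0,0,0,1],
    [0.05,-1,0,0,0,0,1]
  ]
}}

```text
clock: 13.65
tcp_pos: [463.5, -198.9, 210.9]
orientation: [-0.0, 0.034, 0.999, 0.001]
wrist_force: [0.6, -0.7, -0.3]
grip_width: 0.999
grip_force: 0.0
```

```bash
python3 go.py 447.5 -326 69 86; python3 - <<'E'
from h import *
p=bot.camera_params("side"); a=bot.snapshot("side"); cv2.imwrite("pics/i.png",cv2.cvtColor(a,4))
d=bot.silhouettes("round_tin","side")
for e in d[:2]: print(e["score"],e["extent"],fit("round_tin",[(e["region"],p,False)],[534,395,12,0],(0,1)))
E
```

```text
t 13.65 p [ 463.5 -198.9  210.9] az 86.07
[0.024, -0.427, 0.473] [0.001, -0.001, 0.001]
0.64 [182.2, 79.8, 19.0, 37.1] (array([534.29490621, 393.55175587,  12.        ,   0.        ]), np.float64(0.07709542723291574))
0.59 [222.2, 165.1, 17.7, 15.0] (array([534., 395.,  12.,   0.]), np.float64(1.0))
```

Round tin stands on the board at (534,394). Now the jar.

Call:
{"fn": "arm_command", "kwargs": {
  "targets": [
    [0.01,-0.18,0,0,0,0,1],
    [0.024,-0.36,0.05,0,0,0,1],
    [0.024,-0.427,0.2,0,0,0,1],
    [0.024,-0.427,0.36,0,0,0,1],
    [0.024,-0.427,0.473,0,0,0,1],
    [0.024,-0.427,0.473,0,0,0,1],
    [0.024,-0.427,0.473,0,0,0,1],
    [0.024,-0.427,0.473,0,0,0,1]
  ]
}}

```text
clock: 14.75
tcp_pos: [448.5, -328.0, 71.3]
orientation: [0.001, 0.035, 0.999, -0.001]
wrist_force: [0.1, -0.2, 0.1]
grip_width: 1.002
grip_force: 0.0
```

Call:
{"fn": "arm_command", "kwargs": {
  "targets": [
    [0,0,0,0,0,0,-1],
    [0,0,0,0,0,0,-1],
    [0,0,0,0,0,0,-1],
    [0,0,0,0,0,0,-1],
    [0,0,0,0,0,0,-1],
    [0,0,0,0,0,0,-1],
    [0,0,0,0,0,0,-1],
    [0,0,0,0,0,0,-1]
  ]
}}

```text
clock: 15.75
tcp_pos: [447.9, -327.5, 70.8]
orientation: [0.001, 0.035, 0.999, -0.0]
wrist_force: [-0.4, 2.0, 8.2]
grip_width: 0.709
grip_force: 53.1
```

```bash
python3 go.py 449 325 190 86
```

```text
t 15.75 p [ 447.9 -327.5   70.8] az 86.0
[0.147, 2.17, -0.398] [-0.0, 0.003, -0.0]
```

Call:
{"fn": "arm_command", "kwargs": {
  "targets": [
    [0,0,-0.18,0,0,0,-1],
    [0.02,0.1,-0.33,0,0,0,-1],
    [0.03,0.28,-0.4,0,0,0,-1],
    [0.04,0.46,-0.4,0,0,0,-1],
    [0.05,0.64,-0.4,0,0,0,-1],
    [0.06,0.82,-0.4,0,0,0,-1],
    [0.07,1,-0.4,0,0,0,-1],
    [0.07,1,-0.4,0,0,0,-1]
  ]
}}

```text
clock: 16.75
tcp_pos: [446.1, -23.4, 189.3]
orientation: [-0.001, 0.032, 0.999, 0.0]
wrist_force: [-0.7, -0.2, -3.3]
grip_width: 0.705
grip_force: 57.2
```

Call:
{"fn": "arm_command", "kwargs": {
  "targets": [
    [0.01,0.18,0,0,0,0,-1],
    [0.02,0.36,0,0,0,0,-1],
    [0.03,0.54,0,0,0,0,-1],
    [0.05,0.72,0,0,0,0,-1],
    [0.06,0.88,0,0,0,0,-1],
    [0.07,1,0,0,0,0,-1],
    [0.07,1,0,0,0,0,-1],
    [0.07,1,0,0,0,0,-1]
  ]
}}

```text
clock: 17.75
tcp_pos: [447.2, 273.0, 189.1]
orientation: [-0.0, 0.035, 0.999, -0.001]
wrist_force: [0.3, -1.0, -3.0]
grip_width: 0.71
grip_force: 57.4
```

```bash
python3 go.py 449 325 71.5 86
```

```text
t 17.75 p [447.2 273.  189.1] az 85.94
[0.006, 0.174, 0.392] [-0.001, -0.001, -0.001]
```

Call:
{"fn": "arm_command", "kwargs": {
  "targets": [
    [0.006,0.1,0.05,0,0,0,-1],
    [0.006,0.174,0.15,0,0,0,-1],
    [0.006,0.174,0.3,0,0,0,-1],
    [0.006,0.174,0.36,0,0,0,-1],
    [0.006,0.174,0.39,0,0,0,-1],
    [0.006,0.174,0.392,0,0,0,-1],
    [0.006,0.174,0.392,0,0,0,-1],
    [0.006,0.174,0.392,0,0,0,-1]
  ]
}}

```text
clock: 18.75
tcp_pos: [449.8, 326.4, 72.6]
orientation: [0.001, 0.035, 0.999, 0.0]
wrist_force: [-0.2, -0.5, -3.0]
grip_width: 0.709
grip_force: 57.4
```

Call:
{"fn": "arm_command", "kwargs": {
  "targets": [
    [0,0,0,0,0,0,1],
    [0,0,0,0,0,0,1],
    [0,0,0,0,0,0,1],
    [0,0,0,0,0,0,1],
    [0,0,-0.1,0,0,0,1],
    [0,0,-0.25,0,0,0,1],
    [0,0,-0.4,0,0,0,1],
    [0,0,-0.4,0,0,0,1]
  ]
}}

```text
clock: 19.75
tcp_pos: [451.4, 327.6, 195.7]
orientation: [0.003, 0.035, 0.999, 0.002]
wrist_force: [0.0, -0.7, -0.8]
grip_width: 1.002
grip_force: 0.0
```

Call:
{"fn": "arm_command", "kwargs": {
  "targets": [
    [-0.03,-0.18,0,0,0,0,1],
    [-0.06,-0.36,0,0,0,0,1],
    [-0.09,-0.54,0,0,0,0,1],
    [-0.12,-0.72,0,0,0,0,1],
    [-0.15,-0.88,0,0,0,0,1],
    [-0.17,-1,0,0,0,0,1],
    [-0.17,-1,0,0,0,0,1],
    [-0.17,-1,0,0,0,0,1]
  ]
}}

```text
clock: 20.75
tcp_pos: [478.4, 23.8, 191.1]
orientation: [-0.001, 0.035, 0.999, 0.0]
wrist_force: [-0.2, -0.2, -0.1]
grip_width: 0.999
grip_force: 0.0
```

Call:
{"fn": "arm_command", "kwargs": {
  "targets": [
    [-0.03,-0.18,0,0,0,-0.05,1],
    [-0.06,-0.36,0,0,0,-0.11,1],
    [-0.09,-0.54,0,0,0,-0.11,1],
    [-0.12,-0.72,0,0,0,-0.11,1],
    [-0.15,-0.88,0,0,0,-0.11,1],
    [-0.17,-1,0,0,0,-0.11,1],
    [-0.17,-1,0,0,0,-0.11,1],
    [-0.17,-1,0,0,0,-0.11,1]
  ]
}}

```text
clock: 21.75
tcp_pos: [508.8, -277.6, 191.2]
orientation: [-0.001, -0.009, 1.0, 0.001]
wrist_force: [-0.6, 0.8, -0.2]
grip_width: 1.0
grip_force: 0.0
```

```bash
python3 go.py 504 -389.6 78 91; python3 - <<'E'
from h import *
p=bot.camera_params("side"); a=bot.snapshot("side")
for n,x in(("jar",[449,325,12,0]),("round_tin",[534,394,12,0])):
  for e in bot.silhouettes(n,"side")[:1]: print(n,e["score"],e["extent"],fit(n,[(e["region"],p,False)],x,(0,1)))
E
```

```text
t 21.75 p [ 508.8 -277.6  191.2] az 91.03
[0.022, -0.373, 0.377] [0.002, -0.001, 0.001]
jar 0.73 [167.4, 106.6, 18.8, 30.0] (array([448.72448742, 324.20629555,  12.        ,   0.        ]), np.float64(0.06500996120373281))
round_tin 0.72 [184.9, 81.8, 16.1, 37.9] (array([532.73476446, 395.07309121,  12.        ,   0.        ]), np.float64(0.13071543840774613))
```

Call:
{"fn": "arm_command", "kwargs": {
  "targets": [
    [0.01,-0.18,0,0,0,0,1],
    [0.022,-0.33,0,0,0,0,1],
    [0.022,-0.373,0.1,0,0,0,1],
    [0.022,-0.373,0.27,0,0,0,1],
    [0.022,-0.373,0.377,0,0,0,1],
    [0.022,-0.373,0.377,0,0,0,1],
    [0.022,-0.373,0.377,0,0,0,1],
    [0.022,-0.373,0.377,0,0,0,1]
  ]
}}

```text
clock: 22.9
tcp_pos: [505.3, -392.1, 80.9]
orientation: [0.001, -0.008, 1.0, -0.001]
wrist_force: [0.7, -0.2, 1.5]
grip_width: 1.0
grip_force: 0.0
```

Call:
{"fn": "arm_command", "kwargs": {
  "targets": [
    [0,0,0,0,0,0,-1],
    [0,0,0,0,0,0,-1],
    [0,0,0,0,0,0,-1],
    [0,0,0,0,0,0,-1],
    [0,0,0,0,0,0,-1],
    [0,0,0,0,0,0,-1],
    [0,0,0,0,0,0,-1],
    [0,0,0,0,0,0,-1]
  ]
}}

```text
clock: 23.9
tcp_pos: [504.5, -391.5, 79.6]
orientation: [0.001, -0.008, 1.0, -0.0]
wrist_force: [0.6, 2.4, 5.3]
grip_width: 0.579
grip_force: 53.6
```

```bash
python3 go.py 501 228 190 91
```

```text
t 23.9 p [ 504.5 -391.5   79.6] az 90.94
[-0.023, 2.065, -0.369] [-0.0, 0.001, -0.001]
```

Call:
{"fn": "arm_command", "kwargs": {
  "targets": [
    [0,0,-0.18,0,0,0,-1],
    [0,0.1,-0.33,0,0,0,-1],
    [0,0.28,-0.4,0,0,0,-1],
    [-0.01,0.46,-0.4,0,0,0,-1],
    [-0.01,0.64,-0.4,0,0,0,-1],
    [-0.01,0.82,-0.4,0,0,0,-1],
    [-0.01,1,-0.4,0,0,0,-1],
    [-0.01,1,-0.4,0,0,0,-1]
  ]
}}

```text
clock: 24.9
tcp_pos: [500.7, -87.8, 198.0]
orientation: [-0.001, -0.011, 1.0, 0.001]
wrist_force: [0.9, 0.3, -3.5]
grip_width: 0.576
grip_force: 54.4
```

Call:
{"fn": "arm_command", "kwargs": {
  "targets": [
    [0,0.18,0,0,0,0,-1],
    [0,0.36,0,0,0,0,-1],
    [0,0.54,0,0,0,0,-1],
    [-0.01,0.72,0,0,0,0,-1],
    [-0.01,0.88,0,0,0,0,-1],
    [-0.01,1,0,0,0,0,-1],
    [-0.01,1,0,0,0,0,-1],
    [-0.01,1,0,0,0,0,-1]
  ]
}}

```text
clock: 25.9
tcp_pos: [500.3, 207.6, 198.1]
orientation: [-0.0, -0.008, 1.0, -0.001]
wrist_force: [0.1, -0.9, -3.9]
grip_width: 0.579
grip_force: 54.9
```

```bash
python3 go.py 501 228 80.5 91
```

```text
t 25.9 p [500.3 207.6 198.1] az 90.9
[-0.004, 0.068, 0.392] [-0.001, -0.001, -0.002]
```

Call:
{"fn": "arm_command", "kwargs": {
  "targets": [
    [-0.004,0.068,0.05,0,0,0,-1],
    [-0.004,0.068,0.18,0,0,0,-1],
    [-0.004,0.068,0.3,0,0,0,-1],
    [-0.004,0.068,0.36,0,0,0,-1],
    [-0.004,0.068,0.39,0,0,0,-1],
    [-0.004,0.068,0.392,0,0,0,-1],
    [-0.004,0.068,0.392,0,0,0,-1],
    [-0.004,0.068,0.392,0,0,0,-1]
  ]
}}

```text
clock: 26.9
tcp_pos: [501.6, 229.2, 81.6]
orientation: [0.0, -0.008, 1.0, 0.0]
wrist_force: [0.6, -0.4, -2.5]
grip_width: 0.582
grip_force: 54.9
```

Call:
{"fn": "arm_command", "kwargs": {
  "targets": [
    [0,0,0,0,0,0,1],
    [0,0,0,0,0,0,1],
    [0,0,0,0,0,0,1],
    [0,0,0,0,0,0,1],
    [0,0,-0.1,0,0,0,1],
    [0,0,-0.25,0,0,0,1],
    [0,0,-0.4,0,0,0,1],
    [0,0,-0.4,0,0,0,1]
  ]
}}

```text
clock: 27.9
tcp_pos: [503.6, 229.8, 205.0]
orientation: [0.004, -0.008, 1.0, 0.001]
wrist_force: [0.1, 1.1, -0.2]
grip_width: 1.002
grip_force: 0.0
```

Call:
{"fn": "arm_command", "kwargs": {
  "targets": [
    [0.01,-0.18,0,0,0,0,1],
    [0.02,-0.36,0,0,0,0,1],
    [0.02,-0.54,0,0,0,0,1],
    [0.03,-0.72,0,0,0,0,1],
    [0.04,-0.88,0,0,0,0,1],
    [0.04,-1,0,0,0,0,1],
    [0.04,-1,0,0,0,0,1],
    [0.04,-1,0,0,0,0,1]
  ]
}}

```text
clock: 28.9
tcp_pos: [493.4, -70.6, 200.3]
orientation: [-0.001, -0.008, 1.0, 0.0]
wrist_force: [-1.1, -0.6, 1.0]
grip_width: 1.001
grip_force: 0.0
```

Call:
{"fn": "arm_command", "kwargs": {
  "targets": [
    [0.01,-0.18,0,0,0,0,1],
    [0.02,-0.36,0,0,0,0,1],
    [0.02,-0.54,0,0,0,0,1],
    [0.03,-0.72,0,0,0,0,1],
    [0.03,-0.86,0,0,0,0,1],
    [0.03,-0.86,0,0,0,0,1],
    [0.03,-0.86,0,0,0,0,1],
    [0.03,-0.86,0,0,0,0,1]
  ]
}}

```text
clock: 29.9
tcp_pos: [489.5, -327.3, 201.0]
orientation: [-0.0, -0.009, 1.0, 0.0]
wrist_force: [0.6, -0.1, 0.0]
grip_width: 1.002
grip_force: 0.0
```

```bash
cat > m3.py <<'E'
from h import *
import pickle
p=bot.camera_params("wrist"); a=bot.snapshot("wrist"); cv2.imwrite("pics/k.png",cv2.cvtColor(a,4))
s=bot.camera_params("side"); b=bot.snapshot("side"); cv2.imwrite("pics/l.png",cv2.cvtColor(b,4))
W=bot.silhouettes("rosette","wrist")[:1]; D=bot.silhouettes("rosette","side")[:1]
for nm,V,fr in(("w",[(d["region"],p,True) for d in W],(0,1)),("s",[(d["region"],s,False) for d in D],(0,1)),("both z",[(d["region"],p,True) for d in W]+[(d["region"],s,False) for d in D],(0,1,2))):
    if V: r=fit("rosette",V,[513,-326,12,0],fr); print(nm,np.round(r[0],1),round(r[1],3))
print([d["extent"] for d in W+D])
for n,x in(("square_tin",[501,228,12,0]),("jar",[449,325,12,0]),("round_tin",[534,394,12,0])):
  for e in bot.silhouettes(n,"side")[:1]: print(n,e["score"],e["extent"],fit(n,[(e["region"],s,False)],x,(0,1)))
E
python3 m3.py; python3 go.py 513 -326 37 91
```

```text
w [ 512.3 -325.9   12.     0. ] 0.031
s [ 511.2 -325.6   12.     0. ] 0.12
both z [ 512.9 -325.8    9.7    0. ] 0.074
[[234.1, 169.4, 46.6, 50.4], [312.0, 264.5, 19.0, 18.2]]
square_tin 0.81 [198.6, 117.3, 20.4, 35.1] (array([500.3048172 , 228.19119644,  12.        ,   0.        ]), np.float64(0.11107772435897434))
jar 0.93 [168.5, 107.9, 20.6, 25.7] (array([448.59806705, 324.27764356,  12.        ,   0.        ]), np.float64(0.05457928468058715))
round_tin 0.77 [185.1, 79.9, 15.7, 38.1] (array([534.74544954, 393.31507897,  12.        ,   0.        ]), np.float64(0.0675321955816145))
t 30.25 p [ 489.4 -328.9  201.2] az 90.96
[-0.079, 0.008, 0.547] [-0.0, 0.0, -0.001]
```

View pics/k.png

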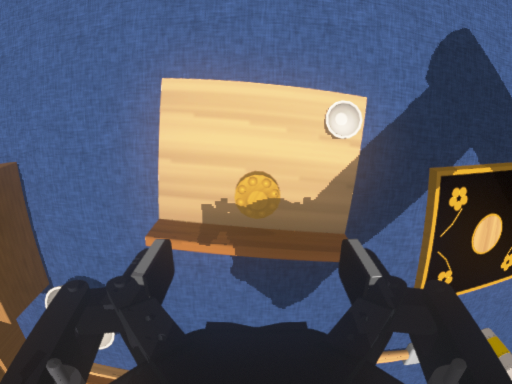

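Stand now holds only the rosette (258,193) and dish (344,119); all three others stand on the board. Check how far the fingertips reach when open before the low grasp.

```bash
python3 - <<'E'
from h import *
p=bot.camera_params("wrist"); s=bot.get_state(); x,y,z=s["tcp_pos"]
for d in(0,9,22,35): print(d,proj([[x+11,y-42.5,z-d],[x-11,y-42.5,z-d],[x+11,y+42.5,z-d],[x-11,y+42.5,z-d]],p,True).round(0).tolist())
E
python3 go.py 512.5 -325.8 60 91
```

```text
0 [[172.0, 279.0], [167.0, 240.0], [341.0, 281.0], [348.0, 243.0]]
9 [[176.0, 269.0], [172.0, 232.0], [337.0, 272.0], [343.0, 235.0]]
22 [[181.0, 257.0], [178.0, 222.0], [332.0, 260.0], [336.0, 224.0]]
35 [[186.0, 247.0], [184.0, 213.0], [327.0, 249.0], [331.0, 215.0]]
t 30.25 p [ 489.4 -328.9  201.2] az 90.96
[-0.077, 0.009, 0.471] [-0.0, 0.0, -0.001]
```

```bash
python3 -c "
import cv2
a=cv2.imread('pics/k.png'); cv2.imwrite('pics/k2.png',cv2.resize(a[220:320,110:210],None,fx=5,fy=5,interpolation=0))"
```

```text
(no output)
```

View pics/k2.png

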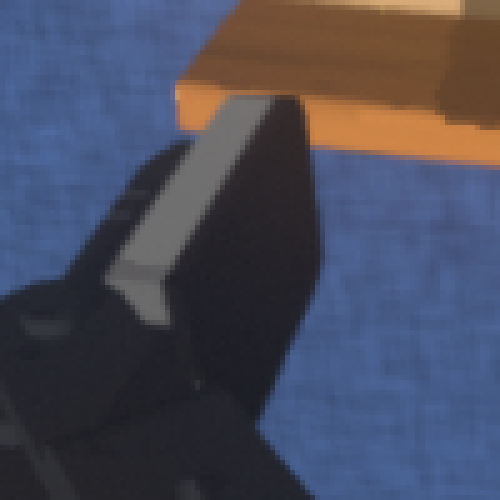

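The open fingertips reach only ~9 mm ahead of the TCP (the 22 is shut), so about 18 at width 48: TCP z = 33 gives a good hold. Approach and grasp.

Call:
{"fn": "arm_command", "kwargs": {
  "targets": [
    [-0.04,0.009,0.1,0,0,0,1],
    [-0.077,0.009,0.25,0,0,0,1],
    [-0.077,0.009,0.4,0,0,0,1],
    [-0.077,0.009,0.5,0,0,0,1],
    [-0.077,0.009,0.55,0,0,0,1],
    [-0.077,0.009,0.56,0,0,0,1],
    [-0.077,0.009,0.56,0,0,0,1],
    [-0.077,0.009,0.56,0,0,0,1]
  ],
  "grip_force": 50
}}

```text
clock: 31.25
tcp_pos: [513.2, -326.9, 34.5]
orientation: [0.001, -0.008, 1.0, -0.001]
wrist_force: [-0.5, -0.6, 0.1]
grip_width: 0.998
grip_force: 0.0
```

Call:
{"fn": "arm_command", "kwargs": {
  "targets": [
    [0,0,0,0,0,0,-1],
    [0,0,0,0,0,0,-1],
    [0,0,0,0,0,0,-1],
    [0,0,0,0,0,0,-1],
    [0,0,0,0,0,0,-1],
    [0,0,0,0,0,0,-1],
    [0,0,0,0,0,0,-1],
    [0,0,0,0,0,0,-1]
  ]
}}

```text
clock: 32.25
tcp_pos: [512.6, -326.2, 33.9]
orientation: [0.0, -0.008, 1.0, -0.0]
wrist_force: [-1.4, 0.8, 5.4]
grip_width: 0.539
grip_force: 51.2
```

```bash
python3 go.py 512.5 -325.8 120 91 569 12 120 91
```

```text
t 32.25 p [ 512.6 -326.2   33.9] az 90.94
[0.0, 0.001, -0.287] [-0.0, 0.001, -0.001]
[-0.207, 1.124, -0.287] [-0.0, 0.001, -0.001]
```

Call:
{"fn": "arm_command", "kwargs": {
  "targets": [
    [0,0,-0.15,0,0,0,-1],
    [0,0.05,-0.3,0,0,0,-1],
    [-0.04,0.22,-0.4,0,0,0,-1],
    [-0.08,0.4,-0.4,0,0,0,-1],
    [-0.12,0.58,-0.4,0,0,0,-1],
    [-0.16,0.76,-0.4,0,0,0,-1],
    [-0.2,0.92,-0.4,0,0,0,-1],
    [-0.207,1,-0.4,0,0,0,-1]
  ]
}}

```text
clock: 33.25
tcp_pos: [569.4, -22.4, 152.7]
orientation: [-0.0, -0.01, 1.0, 0.0]
wrist_force: [-0.5, -0.4, -2.2]
grip_width: 0.54
grip_force: 52.9
```

```bash
python3 - <<'E'
from h import *
p=bot.camera_params("wrist"); a=bot.snapshot("wrist"); cv2.imwrite("pics/n.png",cv2.cvtColor(a,4))
s=bot.get_state(); print(s["tcp_pos"],s["grip_width"],s["grip_force"])
W=bot.silhouettes("rosette","wrist")[:1]
x,y,z=s["tcp_pos"]
for d in W: print(d["score"],d["extent"],fit("rosette",[(d["region"],p,True)],[x,y,z-22,0],(0,1)))
P=bot.silhouettes("panel","wrist")[:1]
for d in P: print(d["score"],d["extent"],fit("panel",[(d["region"],p,True)],[569,12,0,.11],(0,1,3)))
E
python3 go.py 569.3 11.8 41 91
```

```text
[569.08776574 -20.22344156 152.66060812] 0.5418487359042057 52.873338314238936
0.79 [207.8, 203.5, 95.4, 97.0] (array([569.81935867, -23.08949801, 130.66060812,   0.        ]), np.float64(0.02285728355342531))
0.63 [157.2, 68.0, 247.1, 217.3] (array([5.63511711e+02, 6.67046729e+00, 0.00000000e+00, 1.16629298e-01]), np.float64(0.26014298565153415))
t 33.4 p [569.  -24.  152.7] az 91.08
[-0.004, 0.119, 0.372] [-0.0, -0.002, 0.002]
```

View pics/n.png

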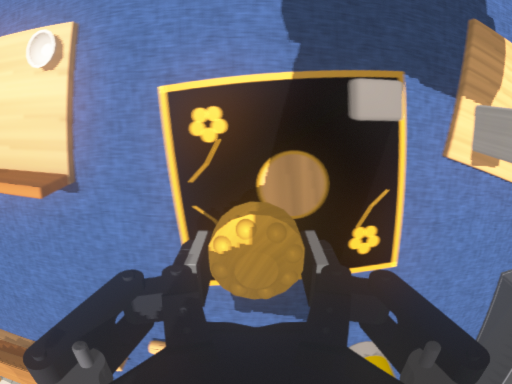

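Rosette held level and centred in the jaws (256,250), spot visible at (293,185). Measure the spot once more, now at rest.

```bash
python3 - <<'E'
from h import *
p=bot.camera_params("wrist"); a=bot.snapshot("wrist")
hsv=cv2.cvtColor(a,cv2.COLOR_RGB2HSV)
g=cv2.cvtColor(a,cv2.COLOR_RGB2GRAY); m=(g>70).astype(np.uint8); m[250:]=0
# component at spot
W=bot.silhouettes("rosette","wrist")[0]["region"]; m[cv2.dilate(W.astype(np.uint8),np.ones((5,5)))>0]=0
n,l=cv2.connectedComponents(m); k=l[180,295]; pts=np.argwhere(l==k)[:,::-1]; print(k,pts.min(0),pts.max(0),len(pts))
from scipy.optimize import least_squares
h=cv2.convexHull(pts.astype(np.int32))[:,0]; w=np.array([onplane(q,p,18,True)[:2] for q in h if q[1]<200])
r=least_squares(lambda v:np.hypot(*(w-v[:2]).T)-v[2],[569,12,29],loss="soft_l1"); print("spot",r.x)
s=bot.get_state(); x,y,z=s["tcp_pos"]; print(s["tcp_pos"],fit("rosette",[(W,p,True)],[x,y,z-22,0],(0,1)))
E
python3 go.py 569.3 11.8 41 91
```

```text
14 [256 151] [327 218] 3510
spot [569.16195454   7.96568514  32.33668352]
[569.22296079 -25.69515483 152.85350441] (array([569.34131977, -24.51712037, 130.85350441,   0.        ]), np.float64(0.02554552480555139))
t 33.5 p [569.2 -25.7 152.9] az 90.92
[-0.002, 0.125, 0.373] [-0.001, -0.001, -0.002]
```

Call:
{"fn": "arm_command", "kwargs": {
  "targets": [
    [0,0.06,0.05,0,0,0,-1],
    [0,0.12,0.13,0,0,0,-1],
    [0,0.12,0.2,0,0,0,-1],
    [0,0.12,0.27,0,0,0,-1],
    [0,0.12,0.3,0,0,0,-1],
    [0,0.12,0.3,0,0,0,-1],
    [0,0.12,0.3,0,0,0,-1],
    [0,0.12,0.3,0,0,0,-1]
  ]
}}

```text
clock: 34.5
tcp_pos: [569.6, 10.7, 63.9]
orientation: [0.001, -0.008, 1.0, -0.0]
wrist_force: [0.7, -1.1, -2.3]
grip_width: 0.541
grip_force: 52.9
```

```bash
python3 - <<'E'
from h import *
for n in("side","scene"):
    p=bot.camera_params(n); a=bot.snapshot(n); W=bot.silhouettes("rosette",n)[:1]
    x,y,z=bot.get_state()["tcp_pos"]
    for d in W: print(n,d["score"],fit("rosette",[(d["region"],p,False)],[x,y,z-22,0],(0,1)))
p=bot.camera_params("wrist"); a=bot.snapshot("wrist")
P=bot.silhouettes("panel","wrist")
v=cv2.cvtColor(a,4)
for c,col in((11.6,(0,0,255)),(8,(0,255,0))): cv2.polylines(v,[np.int32(proj(place(MODEL["spot"][0],569.2,c,0,0),p,True).round())],True,col,1)
for c,col in((.11,(255,0,255)),): cv2.polylines(v,[np.int32(proj(place(MODEL["panel"][0][4:],569.2,11.6,0,c),p,True).round())],True,col,1)
cv2.imwrite("pics/o.png",cv2.resize(v[20:330,130:440],None,fx=1.9,fy=1.9))
E
python3 go.py 569.3 10.5 41 91
```

```text
scene 0.85 (array([570.18534677,  14.23709118,  41.51443001,   0.        ]), np.float64(0.06214355948869221))
t 34.8 p [569.   10.8  63.3] az 90.94
[-0.001, -0.001, 0.074] [-0.0, 0.0, -0.001]
```

View pics/o.png

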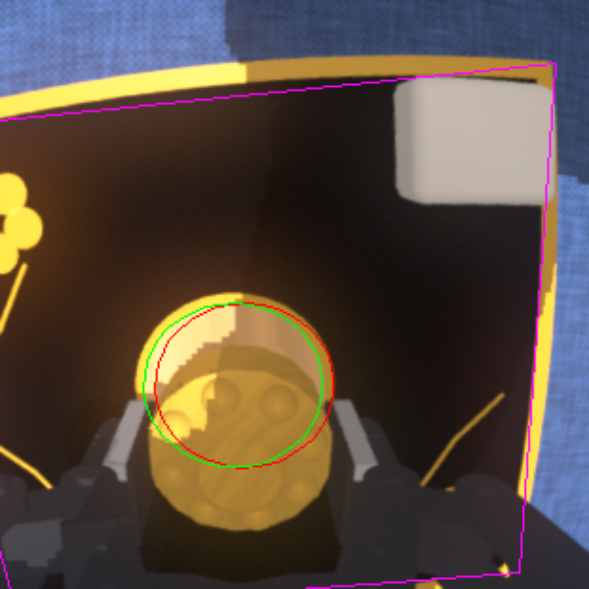

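The ring in the picture is centred on the y≈8 circle, and the scene camera's 3 mm bias on the rosette says the same: shift the target to (568.7, 8), then lower gently.

Call:
{"fn": "arm_command", "kwargs": {
  "targets": [
    [0.001,-0.009,0.02,0,0,0,-1],
    [0.001,-0.009,0.04,0,0,0,-1],
    [0.001,-0.009,0.055,0,0,0,-1],
    [0.001,-0.009,0.065,0,0,0,-1],
    [0.001,-0.009,0.073,0,0,0,-1],
    [0.001,-0.009,0.077,0,0,0,-1],
    [0.001,-0.009,0.077,0,0,0,-1],
    [0.001,-0.009,0.077,0,0,0,-1]
  ]
}}

```text
clock: 35.8
tcp_pos: [568.8, 8.1, 40.1]
orientation: [0.0, -0.008, 1.0, 0.0]
wrist_force: [0.7, -0.2, -2.4]
grip_width: 0.539
grip_force: 52.9
```

```bash
python3 go.py 568.7 8 40 91; python3 -c "
from workcell import bot; s=bot.get_state(); print(s['wrist_force'],s['grip_width'])"
```

```text
t 35.8 p [568.8   8.1  40.1] az 90.94
[0.0, -0.0, 0.0] [0.0, 0.0, -0.001]
[ 0.70368361 -0.20665827 -2.44374769] 0.5387790700796091
```

Call:
{"fn": "arm_command", "kwargs": {
  "targets": [
    [0,0,0.002,0,0,0,-1],
    [0,0,0.002,0,0,0,-1],
    [0,0,0.002,0,0,0,0.6],
    [0,0,0.002,0,0,0,0.6],
    [0,0,0.002,0,0,0,0.6],
    [0,0,0.002,0,0,0,0.6],
    [0,0,-0.08,0,0,0,0.6],
    [0,0,-0.2,0,0,0,1]
  ]
}}

```text
clock: 36.8
tcp_pos: [567.6, 8.2, 99.5]
orientation: [-0.001, -0.008, 1.0, 0.0]
wrist_force: [0.4, -0.7, -0.3]
grip_width: 0.983
grip_force: 0.0
```

Call:
{"fn": "arm_command", "kwargs": {
  "targets": [
    [0.1,0,-0.2,0,0,0,1],
    [0.2,0,-0.35,0,0,0,1],
    [0.2,0,-0.5,0,0,0,1],
    [0.2,0,-0.5,0,0,0,1],
    [0.2,0,-0.5,0,0,0,1],
    [0.2,0,-0.5,0,0,0,1],
    [0.2,0,-0.5,0,0,0,1],
    [0.2,0,-0.5,0,0,0,1]
  ]
}}

```text
clock: 37.8
tcp_pos: [508.4, 7.2, 249.2]
orientation: [-0.001, -0.008, 1.0, 0.0]
wrist_force: [-0.2, 0.7, 0.1]
grip_width: 1.0
grip_force: 0.0
```

```bash
python3 - <<'E'
from h import *
p=bot.camera_params("wrist"); a=bot.snapshot("wrist"); v=cv2.cvtColor(a,4)
for d in bot.silhouettes("rosette","wrist")[:1]:
    print(d["score"],d["extent"],fit("rosette",[(d["region"],p,True)],[569,8,18,0],(0,1)))
x,y=proj([569,8,18],p,True)[0].astype(int); print(x,y)
cv2.imwrite("pics/q.png",cv2.resize(v[y-60:y+60,x-70:x+70],None,fx=5,fy=5,interpolation=2))
E
python3 go.py 501 228 215 91
```

```text
0.59 [238.1, 192.0, 36.0, 44.3] (array([569.25578272,   7.47204485,  18.        ,   0.        ]), np.float64(0.05484469390667368))
256 210
t 37.9 p [508.6   7.1 249.6] az 90.93
[0.013, 0.737, 0.115] [0.0, -0.001, -0.001]
```

View pics/q.png

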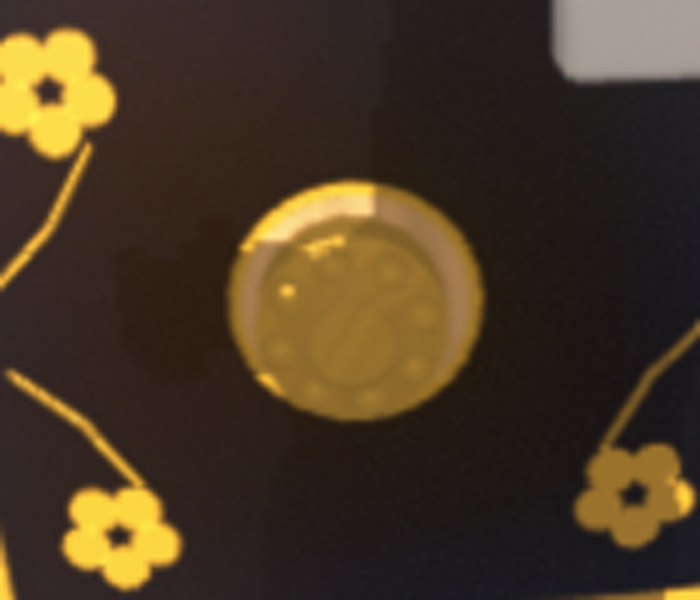

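Rosette sits centred in the ring (gaps even left/right within a millimetre or so, image (256,213)). Now bring back the square tin.

Call:
{"fn": "arm_command", "kwargs": {
  "targets": [
    [0,0.18,0,0,0,0,1],
    [0.01,0.36,0.05,0,0,0,1],
    [0.013,0.54,0.1,0,0,0,1],
    [0.013,0.7,0.13,0,0,0,1],
    [0.013,0.738,0.25,0,0,0,1],
    [0.013,0.738,0.42,0,0,0,1],
    [0.013,0.738,0.565,0,0,0,1],
    [0.013,0.738,0.565,0,0,0,1]
  ]
}}

```text
clock: 38.9
tcp_pos: [498.2, 227.6, 77.5]
orientation: [-0.004, -0.008, 1.0, -0.001]
wrist_force: [-0.9, -0.3, 1.1]
grip_width: 1.0
grip_force: 0.0
```

```bash
python3 go.py 501.2 228.5 80 91
```

```text
t 38.9 p [498.2 227.6  77.5] az 90.94
[-0.01, 0.003, -0.008] [-0.003, -0.009, -0.001]
```

Call:
{"fn": "arm_command", "kwargs": {
  "targets": [
    [0,0,0,0,0,0,1],
    [0,0,0,0,0,0,1],
    [0,0,0,0,0,0,-1],
    [0,0,0,0,0,0,-1],
    [0,0,0,0,0,0,-1],
    [0,0,0,0,0,0,-1],
    [0,0,0,0,0,0,-1],
    [0,0,0,0,0,0,-1]
  ]
}}

```text
clock: 39.9
tcp_pos: [501.7, 228.8, 81.5]
orientation: [0.001, -0.008, 1.0, 0.0]
wrist_force: [-0.3, 1.0, 5.3]
grip_width: 0.573
grip_force: 51.8
```

Call:
{"fn": "arm_command", "kwargs": {
  "targets": [
    [0,0,-0.18,0,0,0,-1],
    [0,-0.1,-0.33,0,0,0,-1],
    [0.01,-0.28,-0.4,0,0,0,-1],
    [0.01,-0.46,-0.4,0,0,0,-1],
    [0.01,-0.64,-0.4,0,0,0,-1],
    [0.01,-0.82,-0.4,0,0,0,-1],
    [0.01,-1,-0.4,0,0,0,-1],
    [0.01,-1,-0.4,0,0,0,-1]
  ]
}}

```text
clock: 40.9
tcp_pos: [502.8, -75.1, 200.2]
orientation: [-0.0, -0.005, 1.0, -0.0]
wrist_force: [-0.1, 0.0, -3.5]
grip_width: 0.577
grip_force: 55.0
```

Call:
{"fn": "arm_command", "kwargs": {
  "targets": [
    [0,-0.18,0,0,0,0,-1],
    [0.01,-0.36,0,0,0,0,-1],
    [0.01,-0.54,0,0,0,0,-1],
    [0.01,-0.72,0,0,0,0,-1],
    [0.01,-0.88,0,0,0,0,-1],
    [0.01,-1,0,0,0,0,-1],
    [0.01,-1,0,0,0,0,-1],
    [0.01,-1,0,0,0,0,-1]
  ]
}}

```text
clock: 41.9
tcp_pos: [504.7, -370.1, 199.7]
orientation: [-0.001, -0.009, 1.0, 0.001]
wrist_force: [-1.2, 1.4, -3.4]
grip_width: 0.573
grip_force: 55.2
```

```bash
python3 go.py 504.2 -390.3 80.5 91
```

```text
t 41.9 p [ 504.7 -370.1  199.7] az 90.98
[0.002, -0.068, 0.397] [0.003, -0.002, -0.001]
```

Call:
{"fn": "arm_command", "kwargs": {
  "targets": [
    [0.002,-0.064,0.05,0,0,0,-1],
    [0.002,-0.064,0.18,0,0,0,-1],
    [0.002,-0.064,0.3,0,0,0,-1],
    [0.002,-0.064,0.36,0,0,0,-1],
    [0.002,-0.064,0.39,0,0,0,-1],
    [0.002,-0.064,0.394,0,0,0,-1],
    [0.002,-0.064,0.394,0,0,0,-1],
    [0.002,-0.064,0.394,0,0,0,-1]
  ]
}}

```text
clock: 42.9
tcp_pos: [505.3, -391.4, 83.5]
orientation: [0.001, -0.008, 1.0, -0.001]
wrist_force: [0.3, 0.9, -3.4]
grip_width: 0.576
grip_force: 55.2
```

```bash
python3 go.py 504.2 -390.3 80.5 91; python3 -c "
from workcell import bot; s=bot.get_state(); print(s['wrist_force'],s['joint_velocities'].round(3))"
```

```text
t 42.9 p [ 505.3 -391.4   83.5] az 90.93
[0.004, 0.004, 0.01] [-0.002, 0.002, -0.001]
[ 0.26871592  0.89156644 -3.40751655] [ 0.     0.002 -0.005 -0.001  0.001 -0.001]
```

Call:
{"fn": "arm_command", "kwargs": {
  "targets": [
    [0,0.003,0.004,0,0,0,-1],
    [0,0.003,0.007,0,0,0,-1],
    [0,0.003,0.007,0,0,0,-1],
    [0,0.003,0.007,0,0,0,1],
    [0,0.003,0.007,0,0,0,1],
    [0,0.003,0.007,0,0,0,1],
    [0,0.003,0.007,0,0,0,1],
    [0,0.003,-0.1,0,0,0,1]
  ]
}}

```text
clock: 43.9
tcp_pos: [503.0, -388.3, 109.9]
orientation: [-0.002, -0.008, 1.0, 0.002]
wrist_force: [0.1, -1.1, 0.6]
grip_width: 1.002
grip_force: 0.0
```

Call:
{"fn": "arm_command", "kwargs": {
  "targets": [
    [0,0,-0.2,0,0,0,1],
    [0,0.1,-0.37,0,0,0,1],
    [-0.01,0.28,-0.37,0,0,0,1],
    [-0.02,0.46,-0.37,0,0,0,1],
    [-0.03,0.64,-0.37,0,0,0,1],
    [-0.04,0.82,-0.37,0,0,0,1],
    [-0.05,1,-0.37,0,0,0,1],
    [-0.05,1,-0.37,0,0,0,1]
  ]
}}

```text
clock: 44.9
tcp_pos: [514.4, -86.3, 223.4]
orientation: [-0.0, -0.011, 1.0, 0.0]
wrist_force: [0.6, -0.5, 0.2]
grip_width: 0.998
grip_force: 0.0
```

Call:
{"fn": "arm_command", "kwargs": {
  "targets": [
    [-0.01,0.18,0,0,0,0,1],
    [-0.02,0.36,0,0,0,0,1],
    [-0.03,0.54,0,0,0,0,1],
    [-0.04,0.72,0,0,0,0,1],
    [-0.05,0.88,0,0,0,0,1],
    [-0.05,1,0,0,0,0,1],
    [-0.05,1,0,0,0,0,1],
    [-0.05,1,0,0,0,0,1]
  ]
}}

```text
clock: 45.9
tcp_pos: [525.1, 209.5, 223.1]
orientation: [-0.0, -0.008, 1.0, -0.0]
wrist_force: [0.2, 0.1, 0.0]
grip_width: 0.998
grip_force: 0.0
```

```bash
python3 go.py 534.6 394.5 91 91; python3 - <<'E'
from h import *
s=bot.camera_params("side"); bot.snapshot("side")
for n,x in(("square_tin",[504,-390,12,0.02]),("jar",[449,325,12,0]),("round_tin",[534,394,12,0])):
  for e in bot.silhouettes(n,"side")[:1]: print(n,e["score"],e["extent"],fit(n,[(e["region"],s,False)],x,(0,1)))
E
```

```text
t 45.9 p [525.1 209.5 223.1] az 90.89
[-0.041, 0.616, 0.44] [-0.001, -0.0, -0.002]
square_tin 0.66 [326.2, 271.0, 32.4, 41.8] (array([ 5.04960232e+02, -3.90258301e+02,  1.20000000e+01,  2.00000000e-02]), np.float64(0.07605197282155207))
jar 0.84 [168.0, 106.7, 18.4, 28.8] (array([450.19652343, 325.97780788,  12.        ,   0.        ]), np.float64(0.08720200752823082))
round_tin 0.9 [182.7, 81.6, 20.5, 38.0] (array([532.89473543, 394.50810279,  12.        ,   0.        ]), np.float64(0.0540764529161919))
```

Call:
{"fn": "arm_command", "kwargs": {
  "targets": [
    [-0.01,0.18,0,0,0,0,1],
    [-0.02,0.36,0,0,0,0,1],
    [-0.03,0.54,0,0,0,0,1],
    [-0.041,0.614,0,0,0,0,1],
    [-0.041,0.614,0.12,0,0,0,1],
    [-0.041,0.614,0.28,0,0,0,1],
    [-0.041,0.614,0.44,0,0,0,1],
    [-0.041,0.614,0.44,0,0,0,1]
  ]
}}

```text
clock: 47.1
tcp_pos: [531.5, 392.3, 87.3]
orientation: [-0.004, -0.008, 1.0, -0.002]
wrist_force: [0.4, -0.8, 0.4]
grip_width: 1.001
grip_force: 0.0
```

Call:
{"fn": "arm_command", "kwargs": {
  "targets": [
    [0,0,0,0,0,0,1],
    [0,0,0,0,0,0,1],
    [0,0,0,0,0,0,-1],
    [0,0,0,0,0,0,-1],
    [0,0,0,0,0,0,-1],
    [0,0,0,0,0,0,-1],
    [0,0,0,0,0,0,-1],
    [0,0,0,0,0,0,-1]
  ]
}}

```text
clock: 48.1
tcp_pos: [534.8, 395.6, 92.8]
orientation: [0.001, -0.008, 1.0, 0.001]
wrist_force: [-0.8, 0.7, 6.0]
grip_width: 0.647
grip_force: 52.0
```

Call:
{"fn": "arm_command", "kwargs": {
  "targets": [
    [0,0,-0.18,0,0,0,-1],
    [0,-0.1,-0.33,0,0,0,-1],
    [0.01,-0.28,-0.4,0,0,0,-1],
    [0.02,-0.46,-0.4,0,0,0,-1],
    [0.03,-0.64,-0.4,0,0,0,-1],
    [0.04,-0.82,-0.4,0,0,0,-1],
    [0.04,-1,-0.4,0,0,0,-1],
    [0.04,-1,-0.4,0,0,0,-1]
  ]
}}

```text
clock: 49.1
tcp_pos: [526.5, 91.3, 210.8]
orientation: [-0.001, -0.005, 1.0, -0.001]
wrist_force: [0.2, 0.6, -3.3]
grip_width: 0.643
grip_force: 55.5
```

Call:
{"fn": "arm_command", "kwargs": {
  "targets": [
    [0.01,-0.18,0,0,0,0,-1],
    [0.02,-0.36,0,0,0,0,-1],
    [0.03,-0.54,0,0,0,0,-1],
    [0.04,-0.72,0,0,0,0,-1],
    [0.04,-0.88,0,0,0,0,-1],
    [0.04,-1,0,0,0,0,-1],
    [0.04,-1,0,0,0,0,-1],
    [0.04,-1,0,0,0,0,-1]
  ]
}}

```text
clock: 50.1
tcp_pos: [519.7, -204.2, 210.7]
orientation: [-0.001, -0.009, 1.0, 0.001]
wrist_force: [-0.3, 0.7, -3.4]
grip_width: 0.64
grip_force: 56.1
```

```bash
python3 go.py 516.3 -262.5 92.5 91
```

```text
t 50.1 p [ 519.7 -204.2  210.7] az 90.98
[0.014, -0.195, 0.394] [0.002, -0.002, -0.001]
```

Call:
{"fn": "arm_command", "kwargs": {
  "targets": [
    [0.014,-0.1,0.02,0,0,0,-1],
    [0.014,-0.191,0.1,0,0,0,-1],
    [0.014,-0.191,0.25,0,0,0,-1],
    [0.014,-0.191,0.35,0,0,0,-1],
    [0.014,-0.191,0.385,0,0,0,-1],
    [0.014,-0.191,0.392,0,0,0,-1],
    [0.014,-0.191,0.392,0,0,0,-1],
    [0.014,-0.191,0.392,0,0,0,-1]
  ]
}}

```text
clock: 51.1
tcp_pos: [517.6, -263.2, 95.0]
orientation: [0.001, -0.008, 1.0, -0.001]
wrist_force: [-0.2, -0.6, -3.6]
grip_width: 0.641
grip_force: 56.1
```

```bash
python3 go.py 516.3 -262.5 92.5 91; python3 -c "
from workcell import bot; s=bot.get_state(); print(s['wrist_force'],s['joint_velocities'].round(3))"
```

```text
t 51.1 p [ 517.6 -263.2   95. ] az 90.95
[0.004, 0.002, 0.008] [-0.002, 0.003, -0.001]
[-0.21195718 -0.64122386 -3.64591808] [-0.005  0.002 -0.005 -0.002 -0.001  0.001]
```

Call:
{"fn": "arm_command", "kwargs": {
  "targets": [
    [0.003,0.002,0.005,0,0,0,-1],
    [0.003,0.002,0.008,0,0,0,-1],
    [0.003,0.002,0.008,0,0,0,-1],
    [0.003,0.002,0.008,0,0,0,1],
    [0.003,0.002,0.008,0,0,0,1],
    [0.003,0.002,0.008,0,0,0,1],
    [0.003,0.002,0.008,0,0,0,1],
    [0.003,0.002,-0.1,0,0,0,1]
  ]
}}

```text
clock: 52.1
tcp_pos: [513.9, -261.0, 121.6]
orientation: [-0.002, -0.008, 1.0, 0.002]
wrist_force: [0.9, -0.1, -0.5]
grip_width: 0.995
grip_force: 0.0
```

Call:
{"fn": "arm_command", "kwargs": {
  "targets": [
    [0,0,-0.2,0,0,0,1],
    [0.02,0.1,-0.34,0,0,0,1],
    [0.04,0.28,-0.34,0,0,0,1],
    [0.06,0.46,-0.34,0,0,0,1],
    [0.08,0.64,-0.34,0,0,0,1],
    [0.09,0.82,-0.34,0,0,0,1],
    [0.1,1,-0.34,0,0,0,1],
    [0.1,1,-0.34,0,0,0,1]
  ]
}}

```text
clock: 53.1
tcp_pos: [480.1, 40.4, 225.7]
orientation: [-0.0, -0.011, 1.0, 0.0]
wrist_force: [-0.0, -0.5, 0.4]
grip_width: 0.999
grip_force: 0.0
```

Call:
{"fn": "arm_command", "kwargs": {
  "targets": [
    [0.02,0.18,0,0,0,0,1],
    [0.04,0.36,0,0,0,0,1],
    [0.06,0.54,0,0,0,0,1],
    [0.08,0.72,0,0,0,0,1],
    [0.09,0.88,0,0,0,0,1],
    [0.09,0.95,0,0,0,0,1],
    [0.09,0.95,0,0,0,0,1],
    [0.09,0.95,0,0,0,0,1]
  ]
}}

```text
clock: 54.1
tcp_pos: [449.5, 320.4, 225.4]
orientation: [-0.0, -0.007, 1.0, -0.001]
wrist_force: [-0.0, -0.3, -1.0]
grip_width: 1.0
grip_force: 0.0
```

```bash
python3 go.py 449.6 325.5 72 91; python3 - <<'E'
from h import *
s=bot.camera_params("side"); bot.snapshot("side")
for n,x in(("round_tin",[516,-262,12,0]),):
  for e in bot.silhouettes(n,"side")[:1]: print(n,e["score"],e["extent"],fit(n,[(e["region"],s,False)],x,(0,1)))
E
```

```text
t 54.1 p [449.5 320.4 225.4] az 90.84
[-0.001, 0.018, 0.511] [-0.001, -0.001, -0.004]
round_tin 0.91 [295.7, 221.9, 27.9, 42.8] (array([ 516.5520646 , -261.96234858,   12.        ,    0.        ]), np.float64(0.051737402231055274))
```

Call:
{"fn": "arm_command", "kwargs": {
  "targets": [
    [0,0.016,0.1,0,0,0,1],
    [0,0.016,0.25,0,0,0,1],
    [0,0.016,0.4,0,0,0,1],
    [0,0.016,0.48,0,0,0,1],
    [0,0.016,0.511,0,0,0,1],
    [0,0.016,0.511,0,0,0,1],
    [0,0.016,0.511,0,0,0,1],
    [0,0.016,0.511,0,0,0,1]
  ]
}}

```text
clock: 55.2
tcp_pos: [450.0, 327.0, 73.6]
orientation: [0.001, -0.008, 1.0, 0.001]
wrist_force: [0.3, -0.2, 1.0]
grip_width: 1.001
grip_force: 0.0
```

Call:
{"fn": "arm_command", "kwargs": {
  "targets": [
    [0,0,0,0,0,0,-1],
    [0,0,0,0,0,0,-1],
    [0,0,0,0,0,0,-1],
    [0,0,0,0,0,0,-1],
    [0,0,0,0,0,0,-1],
    [0,0,0,0,0,0,-1],
    [0,0,0,0,0,0,-1],
    [0,0,0,0,0,0,-1]
  ]
}}

```text
clock: 56.2
tcp_pos: [449.4, 326.7, 73.2]
orientation: [0.0, -0.008, 1.0, 0.0]
wrist_force: [-1.2, -1.1, 6.4]
grip_width: 0.705
grip_force: 53.6
```

Call:
{"fn": "arm_command", "kwargs": {
  "targets": [
    [0,0,-0.18,0,0,0,-1],
    [0,-0.1,-0.33,0,0,0,-1],
    [0.01,-0.28,-0.4,0,0,0,-1],
    [0.01,-0.46,-0.4,0,0,0,-1],
    [0.02,-0.64,-0.4,0,0,0,-1],
    [0.02,-0.82,-0.4,0,0,0,-1],
    [0.02,-1,-0.4,0,0,0,-1],
    [0.02,-1,-0.4,0,0,0,-1]
  ]
}}

```text
clock: 57.2
tcp_pos: [447.8, 23.4, 192.2]
orientation: [-0.0, -0.005, 1.0, -0.0]
wrist_force: [0.3, 0.5, -2.7]
grip_width: 0.705
grip_force: 57.1
```

Call:
{"fn": "arm_command", "kwargs": {
  "targets": [
    [0,-0.18,0,0,0,0,-1],
    [0.01,-0.36,0,0,0,0,-1],
    [0.01,-0.54,0,0,0,0,-1],
    [0.02,-0.72,0,0,0,0,-1],
    [0.02,-0.88,0,0,0,0,-1],
    [0.02,-1,0,0,0,0,-1],
    [0.02,-1,0,0,0,0,-1],
    [0.02,-1,0,0,0,0,-1]
  ]
}}

```text
clock: 58.2
tcp_pos: [446.7, -272.1, 191.8]
orientation: [-0.001, -0.009, 1.0, 0.001]
wrist_force: [-0.0, 0.8, -3.1]
grip_width: 0.711
grip_force: 57.2
```

```bash
python3 go.py 447.8 -326.3 74 91
```

```text
t 58.2 p [ 446.7 -272.1  191.8] az 90.98
[-0.001, -0.181, 0.392] [0.002, -0.002, -0.0]
```

Call:
{"fn": "arm_command", "kwargs": {
  "targets": [
    [-0.001,-0.1,0.02,0,0,0,-1],
    [-0.001,-0.177,0.1,0,0,0,-1],
    [-0.001,-0.177,0.25,0,0,0,-1],
    [-0.001,-0.177,0.35,0,0,0,-1],
    [-0.001,-0.177,0.385,0,0,0,-1],
    [-0.001,-0.177,0.391,0,0,0,-1],
    [-0.001,-0.177,0.391,0,0,0,-1],
    [-0.001,-0.177,0.391,0,0,0,-1]
  ]
}}

```text
clock: 59.2
tcp_pos: [448.9, -327.1, 76.4]
orientation: [0.001, -0.008, 1.0, -0.001]
wrist_force: [-0.6, 0.0, -2.4]
grip_width: 0.707
grip_force: 57.3
```

```bash
python3 go.py 447.8 -326.3 73.2 91
```

```text
t 59.2 p [ 448.9 -327.1   76.4] az 90.95
[0.004, 0.003, 0.011] [-0.002, 0.002, -0.001]
```

Call:
{"fn": "arm_command", "kwargs": {
  "targets": [
    [0.003,0.002,0.005,0,0,0,-1],
    [0.003,0.002,0.008,0,0,0,-1],
    [0.003,0.002,0.008,0,0,0,-1],
    [0.003,0.002,0.008,0,0,0,1],
    [0.003,0.002,0.008,0,0,0,1],
    [0.003,0.002,0.008,0,0,0,1],
    [0.003,0.002,0.008,0,0,0,1],
    [0.003,0.002,-0.1,0,0,0,1]
  ]
}}

```text
clock: 60.2
tcp_pos: [445.6, -324.6, 103.2]
orientation: [-0.002, -0.008, 1.0, 0.002]
wrist_force: [-0.4, -1.3, 0.8]
grip_width: 0.998
grip_force: 0.0
```

Call:
{"fn": "arm_command", "kwargs": {
  "targets": [
    [0,0,-0.2,0,0,0,1],
    [0,0,-0.4,0,0,0,1],
    [0,0,-0.55,0,0,0,1],
    [0,0,-0.55,0,0,0,1],
    [0,0,-0.55,0,0,0,1],
    [0,0,-0.55,0,0,0,1],
    [0,0,-0.55,0,0,0,1],
    [0,0,-0.55,0,0,0,1]
  ]
}}

```text
clock: 61.2
tcp_pos: [447.0, -325.8, 269.3]
orientation: [-0.001, -0.008, 1.0, 0.001]
wrist_force: [0.0, 0.2, -1.0]
grip_width: 1.0
grip_force: 0.0
```

```bash
python3 - <<'E'
from h import *
import pickle
old=pickle.load(open("sil.pkl","rb"))
S={c:bot.camera_params(c) for c in("side","scene","wrist")}; A={c:bot.snapshot(c) for c in S}
X=dict(round_tin=[516,-262,12,0],square_tin=[504,-390,12,.02],jar=[448,-326,12,0],rosette=[569,10,18,0],dish=[430,-238,12,0],sponge=[488,82,18,.1])
for n,x in X.items():
    for c in S:
        for d in bot.silhouettes(n,c)[:1]:
            r=fit(n,[(d["region"],S[c],c=="wrist")],x,(0,1)); print(n,c,np.round(r[0][:2],1),round(r[1],3), np.round(d["extent"],0))
    o=[np.round(fit(n,[v],x,(0,1))[0][:2],1) for v in old[n]]; print("   start:",o)
v=cv2.cvtColor(A["wrist"],4); cv2.imwrite("pics/z.png",np.hstack([cv2.cvtColor(A["side"],4)[130:360,200:400],v[80:310,150:380]]))
E
```

```text
round_tin side [ 516.6 -261.1] 0.088 [298. 218.  25.  45.]
round_tin scene [ 510.4 -259.1] 0.221 [144. 183.  29.  36.]
round_tin wrist [ 516.5 -262.1] 0.022 [283. 191.  57.  72.]
   start: [array([ 516.3, -262.7]), array([ 512.3, -259.5])]
square_tin side [ 503.5 -390. ] 0.125 [327. 269.  30.  42.]
square_tin scene [ 495.9 -387. ] 0.277 [ 93. 190.  33.  34.]
square_tin wrist [ 504.6 -389.8] 0.051 [175. 180.  50.  68.]
   start: [array([ 502.8, -389.7]), array([ 497. , -386.9])]
jar side [ 447.  -326.8] 0.039 [287. 260.  26.  40.]
jar scene [ 448.8 -323. ] 0.16 [123. 180.  24.  33.]
jar wrist [ 447.  -326.9] 0.064 [227. 136.  59.  64.]
   start: [array([ 448.5, -325.3]), array([ 444. , -324.3])]
rosette side [566.6   7.9] 0.137 [257. 168.  17.  14.]
rosette scene [568.6  12.7] 0.122 [264. 209.  18.  18.]
rosette wrist [568.8   8.9] 0.046 [442. 226.  30.  34.]
   start: [array([569.,  10.])]
dish side [ 433.3 -235.4] 0.286 [264. 255.  18.  16.]
dish wrist [ 431.3 -237.6] 0.186 [309. 134.  30.  32.]
   start: [array([ 434. , -234.3]), array([ 421.3, -231.5])]
sponge side [487.7  76. ] 0.194 [220. 161.  18.  18.]
sponge scene [487.4  80.8] 0.198 [282. 191.  17.  15.]
sponge wrist [486.3  81.1] 0.253 [489. 188.  19.  17.]
   start: [array([490.4,  76.5]), array([487.5,  81.5])]
```

View pics/z.png

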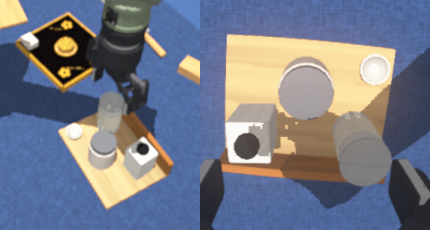

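All three stand within 2–3 mm of their start places, the rosette is on the spot, and the dish and sponge are unmoved. The arm is clear, so I'm handing in.

```bash
python3 -c "
from workcell import bot; print(bot.close_job())"
```

```text
the job is handed in; nothing more can be done
None
```

The job is handed in at about 62 s on the robot's clock, with no verdict shown: the rosette lies centred on the bare spot, the two tins and the jar stand within about 3 mm of where they started by the cameras, and the dish and sponge show no shift.

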